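Slide a phone dummy home in a covered test nest and shut the gate

TASK

Load the white phone dummy into the test nest: slide the yellow gate fully open by its red knob, push the dummy along the bench, without lifting it, between the rails and under the blue cover until its far end rests against the stop, then slide the gate fully shut behind it. Do not knock the tape roll, the clamp brackets or the motors lying nearby out of place.

Things in the scene. Friction and masses are not known exactly. Their poses are not given: they have to be found in the camera images.
- phone_dummy: Loose white-silver flat block shaped like a phone, 140 x 68 x 9 mm, 0.2 kg, lying flat on the bench before the gate. Origin: centre of its underside; x along the 140 mm, y along the 68 mm, z up. Its x axis points roughly the way into the nest.
- test_nest: Fixed nest on the bench; the dummy slides on the bench itself (z = 0). Origin: on the bench, mid-track, on the gate's line; x points the way in, y left (the gate's side). Flared lead-ins, 14 mm high, narrow the track from 116 mm wide at x = 12 mm to 72 mm at x = 50; rails 75 mm apart, 12 wide, 16 high, from x = 50 to 165. The gate's guide (15 mm high) lies at x -20 to 20, y 63 to 163 mm.
- nest_cover (a point): Middle of the near lower edge of the blue cover: nest x = 86 mm, 16 mm above the bench. The cover spans the rails from x = 86 to 171 mm, underside 16 mm and top 24 mm high, and carries a grey box, 45 x 60 mm, whose top is 44 mm above the bench.
- nest_home (a point): Point on the bench, 80 mm from the nest's origin along its x (axes as the nest's), where the dummy's origin lies when it is home: its far end against the black end stop (face at nest x = 150 mm, under the cover), its near end at nest x = 10 mm, its near 76 mm outside the cover.
- gate (a joint): Gate slide, m: 0 = shut (yellow bar across the track), 0.065 = fully open (drawn to the nest's left, +y); friction 1.5 N, stays where left. Bar 103 mm long, nest x -6 to 6 mm, 2.5 to 12.5 mm above the bench; its nose is at nest y = -18 mm shut, 47 mm open. It clears the home dummy by 4 mm and cannot shut if the dummy sticks out further.
- gate_knob (a point): Centre of the top of the gate's upright red knob, a cylinder of 16 mm diameter from 12.5 to 54.5 mm above the bench, on the gate bar; at nest x = 0, y = 55 mm + the gate's joint value. It can be pinched from above or pushed sideways.
- film_tape: Loose amber tape roll, 73 mm diameter, 19 mm high, lying flat to the right; bystander. Origin: centre of its underside.
- clamp_a: Loose black phone clamp bracket, 94 x 58 x 28 mm, near the bench's front edge to the right; bystander. Origin: centre of its underside.
- motor_1: Loose black gimbal motor, 42 mm diameter with a short lead (79 mm in all), 31 mm high, to the left; bystander. Origin: centre of its underside.
Not all that is in view belongs to the job. There is more than one size of the phone_dummy; the job needs the larger.

How it is judged:
By the outcome, as a careful person would: the job done as asked, in the order asked, and still so for the second after the job is handed in, with the robot touching nothing.
It also fails if it takes over 58 s, if anything falls off the work surface, if the arm or the gripper's body presses on something with over 40 N, if the wrist force passes 120 N, or if a joint passes its speed limit or range.

ROBOT

A 6-joint arm with a two-finger parallel gripper is mounted at the origin on a cart in front of the work surface, level with it; the furniture and walls round the work are solid. World frame = base frame: x ahead of the robot, y to its left, z up, the work surface at z = 0. Lengths are in m, angles in degrees, forces in N, time in s.
With the tool pointing down it reaches from about 0.25 to 0.775 m from the base axis. Payload 4 kg.
Tool frame: the origin (TCP) lies midway between the tips of the shut fingers; the grasp point (between the pads) lies behind it (ctrl.grip_point_offset is the z of the grasp point in the tool frame, in m); z points along the fingers, y is the line along which they close (so a half turn about z gives the same grasp; the last joint's range is limited). The gripper opens to 94 mm and grips with 3 to 60 N. Pads are 16 mm wide; open, the fingers measure 119 mm over their backs; the gripper's body (75 mm by 177 mm) begins 78 mm behind the grasp point.
Start: joints at [70.697, 4.996, 78.535, -0, 96.463, -5.907], TCP at [0.127, 0.535, 0.206] pointing down, gripper open.
Joint ranges: [-177.83, 177.83], [-43.37, 116.18], [15.69, 146.23], [-61.86, 241.86], [9.47, 152.12], [-147.06, 147.06]. Speed limits (degrees/s): [159.86, 159.86, 180, 180, 180, 180].

INTERFACE

Orientations are given as [roll, pitch, yaw] about the fixed x, y, z axes, in that order (R = Rz(yaw) Ry(pitch) Rx(roll)).
In Python, from bench import ctrl, eoat, kinematics, grab_frame, camera_params, finder, read_time_s, read_joints, read_qvel, read_tau, read_tool_pos, read_ee_rot, read_wrist_force, read_wrist_torque, read_gripper_width, read_grip_force gives the robot as it stands. Calls block until the motion is done:
- ctrl.move_pose(position, orientation): joint-space move of the TCP to a pose.
- ctrl.move_l(position, attitude=None, feed=0.15, contact_N=None): straight line of the TCP; attitude=None keeps the orientation; feed is the mean speed in m/s. With contact_N (N) it stops when the force on the tool has changed by that much, and returns True; else False.
- ctrl.move_j(angles): joint-space move.
- eoat.grip(opening, newtons=None): opening from 0.0 (shut) to 1.0 (fully open); newtons is the grip in N (None keeps the last); returns when the fingers have stopped.
- ctrl.sleep(seconds).
- kinematics.solve_ik(position, orientation): joint angles nearest the present ones, or None.
- grab_frame(name): name is "side" or "top"; returns (picture, depth): 480x640x3 uint8, red, green, blue; 480x640 float32, m along the optical axis (not along the pixel's ray), 0 where there is no reading.
- camera_params(name): a dict with "K" (3x3 intrinsics, pixels), "k1" (the pictures are not rectified: a ray, as slopes to the right and down, at radius r is drawn at 1 + k1 r^2 times it, then the intrinsics apply), "cam_to_world" (4x4, takes a point from camera to world coordinates). Camera axes: x right, y down, z forward; pixel columns grow to the right and rows downward; lengths in m; the calibration is good to about 2 mm. A picture is of the moment at which its call begins. camera_params takes no time and is no camera call.
A pose or a line that the arm cannot do raises ctrl.IKError and nothing moves.
- ctrl.sign_off(): hands the job in; it is judged then, once.
Trained networks look in the newest picture that a camera, given by its name, has taken for a name from the list of things; names that differ only in an ending like _2 or _b are one class to them, and where a whole thing is asked for, a point or a joint stands for the part that bears it (a point fixed in the world has none). Each returns a list of dicts, best first, with "p" (0 to 1); they miss things now and then, are a little off and sometimes report something else, mostly with a low value. They report only what shows in the picture. A call takes as long as a camera call. They do not tell look-alikes from the thing itself.
- finder.search_frame(camera, target): "rect" ([left, top, right, bottom] as shares, 0 to 1, of the picture: columns of its width, rows of its height, round what is visible of it).
- finder.silhouettes(camera, target): "region" (480x640 bool, what is visible of it) and "rect" ([left, top, right, bottom] as shares, 0 to 1, of the picture: columns of its width, rows of its height, round what is visible of it).
- finder.landmark_of(camera, target): "centre" ([row, column] as shares, 0 to 1, of the picture: columns of its width, rows of its height: a listed point, or the origin of a listed thing).
Readings, each from a call of its own:
- read_time_s(): time.
- read_joints(): joint angles.
- read_qvel(): joint speeds.
- read_tau(): joint torques, N m.
- read_tool_pos(): TCP position.
- read_ee_rot(): TCP orientation.
- read_wrist_force(): force on the tool from outside, world axes, zero at the start.
- read_wrist_torque(): the same for the moment, N m.
- read_gripper_width(): opening from 0.0 (shut) to 1.0 (fully open).
- read_grip_force(): force on a finger pad.
Only numpy, scipy, OpenCV 4.12 (cv2) and the standard library are available. Lean on these libraries where they do the work, as an engineer would, in place of code of your own. Each camera call takes 0.05 s, during which the arm holds its last target. There are 200 camera calls.

## Working session

There is one attempt and no reset: what is moved stays moved. The work goes in short steps, each a Python script; the robot and the scene stay as the last script left them, time stands still between calls to the robot, and variables do not carry over. Pictures are saved under pics/ and viewed, at most 10 in all, crops included, and the job is handed in when it is done.

```bash
mkdir -p pics
cat > h.py <<'E'
import numpy as np, cv2
from bench import *
def ray(cam,uv):
    P=camera_params(cam);K=np.array(P["K"],float);T=np.array(P["cam_to_world"],float)
    d=cv2.undistortPoints(np.array(uv,float).reshape(-1,1,2),K,np.array([P["k1"],0,0,0],float)).reshape(-1,2)
    return T,np.c_[d,np.ones(len(d))]
def onplane(cam,uv,z):
    T,d=ray(cam,uv);w=d@T[:3,:3].T;o=T[:3,3]
    return o+w*((z-o[2])/w[:,2])[:,None]
def cloud(cam,depth,mask):
    v,u=np.nonzero(mask&(depth>0));T,d=ray(cam,np.c_[u,v])
    return (d*depth[v,u][:,None])@T[:3,:3].T+T[:3,3]
def proj(cam,p):
    P=camera_params(cam);T=np.array(P["cam_to_world"],float);p=np.atleast_2d(p)
    c=(p-T[:3,3])@T[:3,:3];r=cv2.projectPoints(c.reshape(-1,1,3),np.zeros(3),np.zeros(3),np.array(P["K"],float),np.array([P["k1"],0,0,0],float))[0]
    return r.reshape(-1,2)
def save(n,im): cv2.imwrite("pics/"+n,cv2.cvtColor(im,cv2.COLOR_RGB2BGR))
E
python3 - <<'E'
from h import *
for c in("top","side"):
    im,d=grab_frame(c);save(c+"0.png",im);np.savez(c+"0.npz",im=im,d=d)
    print(c,np.round(np.array(camera_params(c)["cam_to_world"]),3).tolist())
    for t in("phone_dummy","test_nest","gate","film_tape","clamp_a","motor_1"):
        print(t,[(round(r["p"],2),np.round(np.array(r["rect"])*[640,480,640,480]).tolist()) for r in finder.search_frame(c,t)][:4])
    for t in("phone_dummy","test_nest","nest_cover","nest_home","gate_knob"):
        print(t,[(round(r["p"],2),np.round(np.array(r["centre"])[::-1]*[640,480]).tolist()) for r in finder.landmark_of(c,t)][:4])
print(read_time_s(), ctrl.grip_point_offset)
E
```

```text
top [[-0.124, -0.971, 0.203, 0.283], [-0.992, 0.121, -0.026, 0.12], [0.001, -0.205, -0.979, 1.256], [0.0, 0.0, 0.0, 1.0]]
phone_dummy [(0.89, [240.0, 309.0, 290.0, 358.0]), (0.58, [293.0, 211.0, 348.0, 280.0])]
test_nest [(0.67, [230.0, 120.0, 327.0, 240.0])]
gate [(0.74, [257.0, 195.0, 305.0, 220.0]), (0.15, [228.0, 116.0, 324.0, 239.0])]
film_tape [(0.69, [231.0, 117.0, 327.0, 238.0]), (0.68, [258.0, 196.0, 305.0, 221.0])]
clamp_a [(0.56, [430.0, 283.0, 481.0, 322.0])]
motor_1 [(0.72, [177.0, 266.0, 200.0, 298.0])]
phone_dummy [(0.94, [319.0, 245.0]), (0.56, [265.0, 333.0])]
test_nest [(0.63, [302.0, 199.0])]
nest_cover [(0.78, [283.0, 159.0])]
nest_home [(0.56, [286.0, 167.0]), (0.16, [284.0, 161.0])]
gate_knob [(0.88, [276.0, 204.0])]
side [[0.918, -0.154, 0.365, 0.154], [-0.396, -0.354, 0.847, -0.75], [-0.001, -0.923, -0.386, 0.444], [0.0, 0.0, 0.0, 1.0]]
phone_dummy [(0.75, [195.0, 246.0, 246.0, 269.0]), (0.69, [285.0, 251.0, 355.0, 287.0])]
test_nest [(0.85, [304.0, 219.0, 423.0, 267.0])]
gate [(0.8, [325.0, 224.0, 367.0, 262.0])]
film_tape [(0.97, [328.0, 320.0, 378.0, 355.0])]
clamp_a [(0.85, [269.0, 328.0, 312.0, 383.0])]
motor_1 [(0.59, [243.0, 215.0, 270.0, 232.0])]
phone_dummy [(0.86, [222.0, 260.0]), (0.59, [291.0, 362.0]), (0.55, [320.0, 269.0])]
test_nest [(0.65, [358.0, 260.0])]
nest_cover [(0.95, [389.0, 238.0])]
nest_home [(0.69, [380.0, 246.0])]
gate_knob [(0.86, [336.0, 225.0]), (0.54, [257.0, 228.0])]
1.2 -0.0188
```

View pics/top0.png

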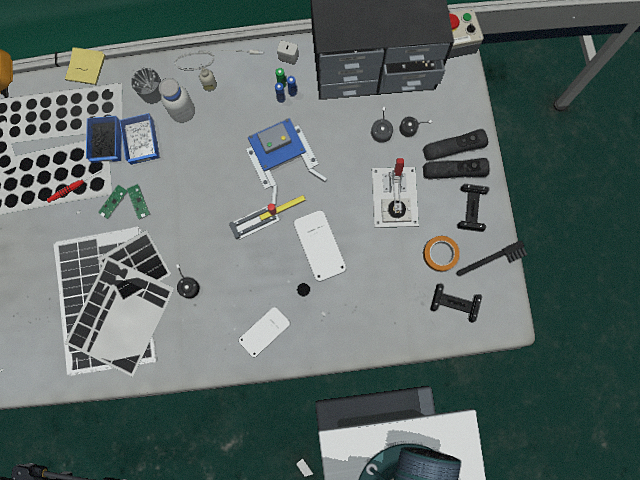

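View pics/side0.png

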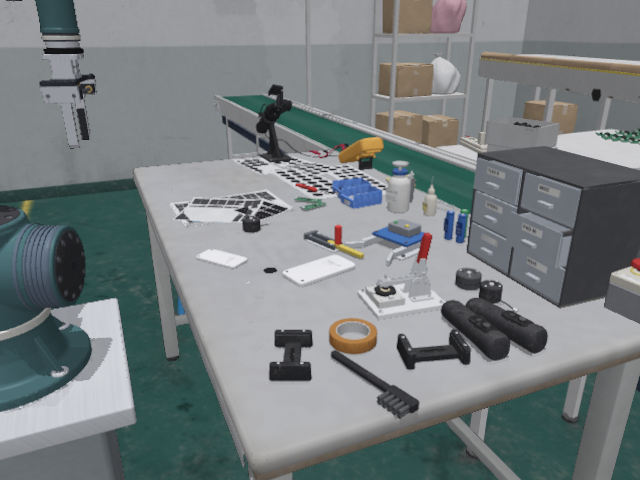

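The top view shows two phone-shaped candidates: the larger at about (320,245), before the gate, and a smaller look-alike at (265,333). The toggle clamp's red handle at (398,168) could be taken for the gate's red knob at (271,209). I choose (320,245) and the knob on the yellow bar, and will check both by measured size and a close crop.

Run:
```python
from h import *
z=np.load("top0.npz");im,d=z["im"],z["d"]
hsv=cv2.cvtColor(im,cv2.COLOR_RGB2HSV)
def region(m,box):
    k=np.zeros(m.shape,bool);l,t,r,b=box;k[t:b,l:r]=1;m=(m&k).astype(np.uint8)
    n,lab,st,_=cv2.connectedComponentsWithStats(m);i=1+np.argmax(st[1:,4]);return lab==i
def rect(m,zz):
    c=max(cv2.findContours(m.astype(np.uint8),cv2.RETR_EXTERNAL,cv2.CHAIN_APPROX_NONE)[0],key=len).reshape(-1,2)
    p=onplane("top",c,zz)[:,:2];r=cv2.minAreaRect((p*1000).astype(np.float32));return np.round(r[0],1),np.round(r[1],1),round(r[2],1),cv2.boxPoints(r).round().tolist()
V=hsv[...,2];S=hsv[...,1];H=hsv[...,0]
for b in((285,200,355,290),(230,300,300,365)): print("dummy",rect(region((V>215)&(S<40),b),.009))
print("cover",rect(region((H>100)&(H<125)&(S>120),(225,110,330,190)),.024))
m=region((H>20)&(H<35)&(S>120),(225,180,320,245));print("bar",rect(m,.0125))
m=region(((H<8)|(H>172))&(S>140),(250,190,300,225));c=cloud("top",d,m);print("knob",c[c[:,2]>.045].mean(0),np.percentile(c[:,2],95),rect(m,.0545))
print(camera_params("top")["K"])
w=cv2.resize(im[110:290,220:360],None,fx=4,fy=4,interpolation=cv2.INTER_CUBIC)[:600*1];
w=cv2.resize(im[110:290,220:370],None,fx=3.3,fy=3.3,interpolation=cv2.INTER_CUBIC);save("crop1.png",w)
```

```text
dummy (array([503.3,  76.4]), array([74.2,  8.4]), 14.2, [[466.0, 71.0], [468.0, 63.0], [540.0, 81.0], [538.0, 90.0]])
dummy (array([328.1, 242.2]), array([11.2, 68.9]), 29.2, [[306.0, 270.0], [340.0, 209.0], [350.0, 215.0], [316.0, 275.0]])
cover (array([742.6, 174.4]), array([83.4, 98.7]), 18.4, [[687.0, 208.0], [719.0, 114.0], [798.0, 141.0], [767.0, 234.0]])
bar (array([612. , 161.2]), array([11.6, 65.7]), 20.3, [[595.0, 190.0], [618.0, 128.0], [629.0, 132.0], [606.0, 194.0]])
knob [0.60028301 0.19809511 0.05216724] 0.05466426806748869 (array([599.9, 197.5]), array([12.3, 10.4]), 82.8, [[594.0, 192.0], [604.0, 191.0], [606.0, 203.0], [595.0, 204.0]])
[[613.60351275   0.         328.90116437]
 [  0.         613.60351275 232.34591368]
 [  0.           0.           1.        ]]
```

View pics/crop1.png

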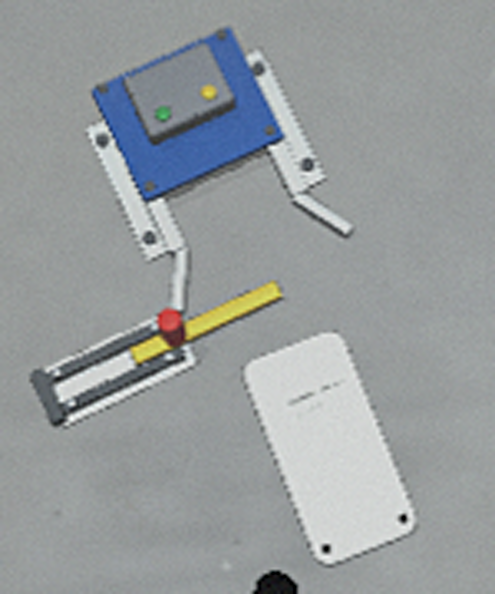

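The crop confirms the large dummy, with its rear holes towards the robot, and the red knob on the yellow bar. The gate is partly open already: the bar's nose lies in the track. Next I refine the dummy and nest fits; the first white threshold only caught a strip.

```bash
cat >> h.py <<'E'
def comp(m,box):
    k=np.zeros(m.shape,bool);l,t,r,b=box;k[t:b,l:r]=1;m=cv2.morphologyEx((m&k).astype(np.uint8),cv2.MORPH_CLOSE,np.ones((5,5)))
    n,lab,st,_=cv2.connectedComponentsWithStats(m);return lab==1+np.argmax(st[1:,4])
def rect(cam,m,zz):
    c=max(cv2.findContours(m.astype(np.uint8),cv2.RETR_EXTERNAL,cv2.CHAIN_APPROX_NONE)[0],key=len).reshape(-1,2)
    r=cv2.minAreaRect((onplane(cam,c,zz)[:,:2]*1000).astype(np.float32));b=cv2.boxPoints(r)
    e=[b[1]-b[0],b[2]-b[1]];e=max(e,key=np.linalg.norm);a=np.degrees(np.arctan2(e[1],e[0]))
    return np.array(r[0])/1000,sorted(r[1]),(a+90)%180-90
def dummy(cam,im,box):
    g=cv2.GaussianBlur(im,(3,3),0).min(2);l,t,r,b=box
    th,_=cv2.threshold(g[t:b,l:r].copy(),0,255,cv2.THRESH_OTSU);return rect(cam,comp(g>th,box),.009)
E
python3 - <<'E'
from h import *
z=np.load("top0.npz");im,d=z["im"],z["d"]
print("big",dummy("top",im,(285,204,355,290)));print("small",dummy("top",im,(230,300,300,365)))
z=np.load("side0.npz");im2=z["im"]
print("big side",dummy("side",im2,(275,250,362,291)))
hsv=cv2.cvtColor(im2,cv2.COLOR_RGB2HSV);H,S=hsv[...,0],hsv[...,1]
# fit check: project hypothesised nest into both pictures
a=np.radians(19);R=np.array([[np.cos(a),-np.sin(a),0],[np.sin(a),np.cos(a),0],[0,0,1]]);o=np.array([.6211,.1326,0])
W=[]
for cam,I,(x0,y0,x1,y1) in(("top",im,(225,110,335,245)),("side",im2,(295,210,430,275))):
    f=6 if cam=="top" else 5
    B=cv2.resize(I,None,fx=4,fy=4,interpolation=cv2.INTER_CUBIC)
    for pts in([[86,-49.5,24],[86,49.5,24],[171,49.5,24],[171,-49.5,24]],[[50,-49.5,16],[50,-37.5,16],[86,-37.5,16]],[[50,49.5,16],[50,37.5,16],[86,37.5,16]],[[-20,63,15],[20,63,15],[20,163,15],[-20,163,15],[-20,63,15]],[[0,68,54.5],[0,68,12.5]]):
        q=proj(cam,np.array(pts)/1000@R.T+o)*4+1.5
        cv2.polylines(B,[q.round().astype(np.int32)],False,(255,0,255),1)
    W.append(B[y0*4:y1*4,x0*4:x1*4])
h=max(w.shape[0] for w in W);W=[cv2.copyMakeBorder(w,0,h-w.shape[0],0,0,0) for w in W]
w=np.hstack(W);s=min(1,800/w.shape[1]);save("fit.png",cv2.resize(w,None,fx=s,fy=s,interpolation=cv2.INTER_AREA))
print(read_ee_rot())
E
```

```text
big (array([0.51871558, 0.10958824]), [66.42659759521484, 137.97230529785156], np.float32(14.762825))
small (array([0.35565344, 0.24252937]), [49.26572799682617, 102.30738067626953], np.float32(-53.928226))
big side (array([0.51888422, 0.10494257]), [69.92418670654297, 139.9818115234375], np.float32(14.572456))
[1.79993134e+02 3.97772292e-04 1.66603977e+02]
```

View pics/fit.png

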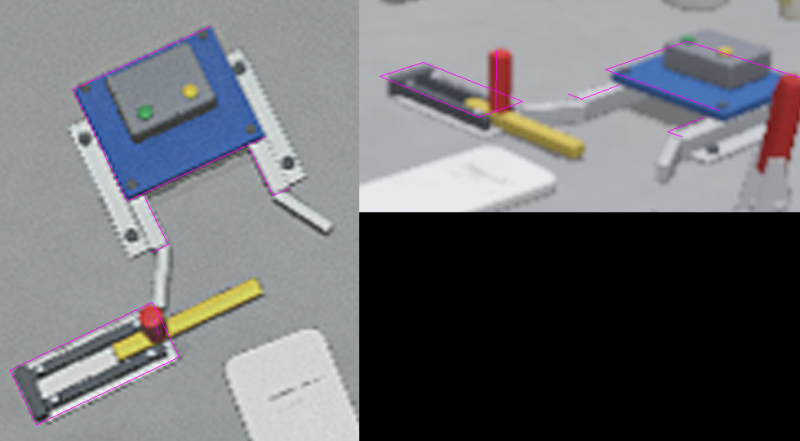

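Both fits agree to a few mm: the larger block measures 140 x 68 mm and the look-alike about 105 x 50. The overlay shows the nest at about (0.621, 0.131), yaw 19°, in both views. Now opening the gate.

```bash
cat >> h.py <<'E'
A=19.;a_=np.radians(A);O=np.array([.6211,.1313])
ex=np.array([np.cos(a_),np.sin(a_)]);ey=np.array([-ex[1],ex[0]])
def N(x,y,z): return [*(O+ex*x+ey*y),z]          # nest -> world
def inN(p): p=np.array(p[:2])-O;return np.array([p@ex,p@ey])*1000
D=[180,0,A+180-360]
E
python3 - <<'E'
from h import *
try:
    eoat.grip(.5)
    ctrl.move_pose(N(0,.067,.09),D)
    print("down",ctrl.move_l(N(0,.067,.03),feed=.12,contact_N=6))
    eoat.grip(0,25);print("w",read_gripper_width()*94,read_grip_force())
    print("open",ctrl.move_l(N(0,.130,.03),feed=.05,contact_N=10),inN(read_tool_pos()),read_wrist_force())
except ctrl.IKError as e: print("IK",e)
im,d=grab_frame("top");save("top1.png",im);np.savez("top1.npz",im=im,d=d)
print(read_time_s())
E
```

```text
down False
w 15.144742888364574 25.00032126903534
open True [  0.628556   120.78532166] [ 0.52055119 -0.18178903  1.74187331]
6.4917
```

Run:
```python
from h import *
try:
    eoat.grip(.5); ctrl.move_l(N(0,.120,.085),feed=.2)
    y=14.7; r=np.radians(y); c=np.array([.5188,.108])-.045*np.array([np.cos(r),np.sin(r)])
    eoat.grip(1.0)
    ctrl.move_pose([*c,.05],[180,0,y-180])
    print("down",ctrl.move_l([*c,.004],feed=.08,contact_N=6),read_tool_pos())
    eoat.grip(0,8);print("w",read_gripper_width()*94,read_grip_force(),inN(read_tool_pos()))
    print(ctrl.move_l(N(-.153,.0005,.004),D,feed=.06,contact_N=15))
    print(ctrl.move_l(N(-.045,.0005,.004),D,feed=.06,contact_N=15),inN(read_tool_pos()),read_wrist_force(),read_gripper_width()*94)
except ctrl.IKError as e: print("IK",e)
im,d=grab_frame("top");np.savez("top2.npz",im=im,d=d)
im2,_=grab_frame("side");
save("s2.png",np.hstack([cv2.resize(im[110:290,220:360],None,fx=3,fy=3),cv2.resize(im2[200:300,270:440],None,fx=2.2,fy=5.4)]))
print(read_time_s())
```

```text
down False [0.47557488 0.09671492 0.00412268]
w 67.93235744464451 8.001869916915894 [-149.00373579   14.94258602]
False
False [-46.99505728   0.79651319] [-5.81478506 -1.69719827  7.14862952] 67.9986642902624
12.9083
```

View pics/s2.png

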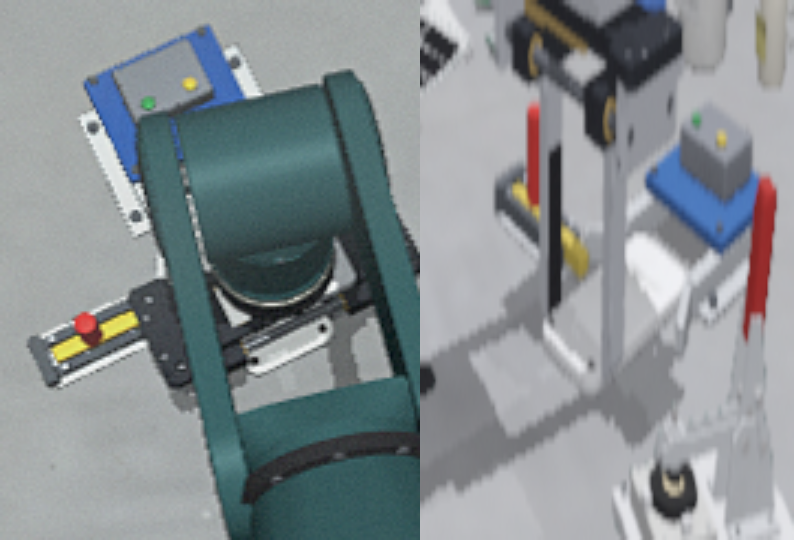

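The pictures show the dummy gripped with its nose at the rail mouth and the gate drawn open (knob at about (87,325) in the left crop). Now I release and push from behind with both fingertips.

Run:
```python
from h import *
try:
    eoat.grip(.95); ctrl.move_l(N(-.047,.0005,.04),feed=.12)
    ctrl.move_l(N(-.105,.0005,.04),feed=.15); eoat.grip(.38)
    print("down",ctrl.move_l(N(-.105,.0005,.004),feed=.08,contact_N=6))
    r=ctrl.move_l(N(.010,.0005,.004),feed=.045,contact_N=12)
    print("push",r,inN(read_tool_pos()),read_wrist_force(),read_wrist_torque())
except ctrl.IKError as e: print("IK",e)
im,d=grab_frame("top")
im2,_=grab_frame("side");
save("s3.png",np.hstack([cv2.resize(im[110:290,220:360],None,fx=3,fy=3),cv2.resize(im2[200:300,270:440],None,fx=2.2,fy=5.4)]))
print(read_time_s())
```

```text
down False
push True [5.41632795 0.60502564] [-0.04717518  1.22186662 -0.34336945] [ 0.01336529  0.00898689 -0.04813983]
18.4833
```

View pics/s3.png

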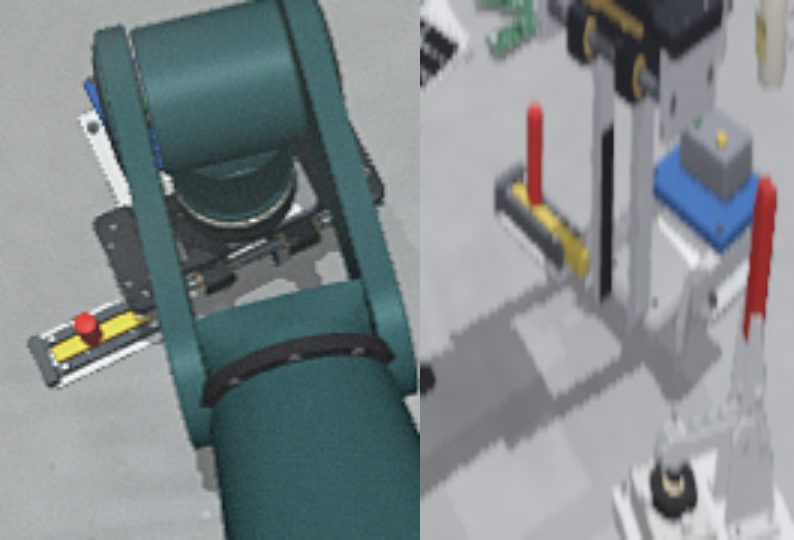

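The dummy is under the cover, and the push ended in firm contact 3 mm past the expected point, within calibration plus finger size. Backing off, closing the gate, then checking with the arm clear.

Run:
```python
from h import *
try:
    ctrl.move_l(N(-.03,.0005,.004),feed=.1); ctrl.move_l(N(-.03,.0005,.09),feed=.25)
    eoat.grip(.5); ctrl.move_l(N(0,.1205,.09),feed=.25)
    print("down",ctrl.move_l(N(0,.1205,.03),feed=.12,contact_N=6))
    eoat.grip(0,25);print("w",read_gripper_width()*94)
    print("shut",ctrl.move_l(N(0,.045,.03),feed=.05,contact_N=10),inN(read_tool_pos()))
    eoat.grip(.5); ctrl.move_l(N(0,.055,.10),feed=.2)
    ctrl.move_pose([.127,.535,.206],[180,0,166.6])
except ctrl.IKError as e: print("IK",e)
im,d=grab_frame("top");np.savez("top4.npz",im=im,d=d)
im2,_=grab_frame("side");save("top4.png",im)
B=cv2.resize(im,None,fx=4,fy=4,interpolation=cv2.INTER_CUBIC)
save("s4.png",np.hstack([cv2.resize(B[440:1000,880:1400],None,fx=.75,fy=.75),cv2.resize(im2[205:275,300:430],None,fx=3,fy=6)]))
# dummy's near end
for x in (.004,.010,.014): print(x,proj("top",N(x,0,.009)))
t=np.load("top0.npz")["im"].astype(int);df=(abs(t-im).max(2)>50);n,l,s,c=cv2.connectedComponentsWithStats(df.astype(np.uint8))
print([r[:5].tolist() for r in s[1:] if r[4]>12])
print(read_time_s())
```

```text
down False
w 15.659298993801471
shut True [-0.08203164 55.83053077]
0.004 [[302.36371919 196.65332869]]
0.01 [[301.13354422 194.18199896]]
0.014 [[300.31481391 192.53717408]]
[[271, 156, 42, 44, 976], [268, 201, 15, 14, 142], [295, 211, 50, 71, 1979], [259, 213, 9, 8, 43]]
26.3917
```

View pics/s4.png

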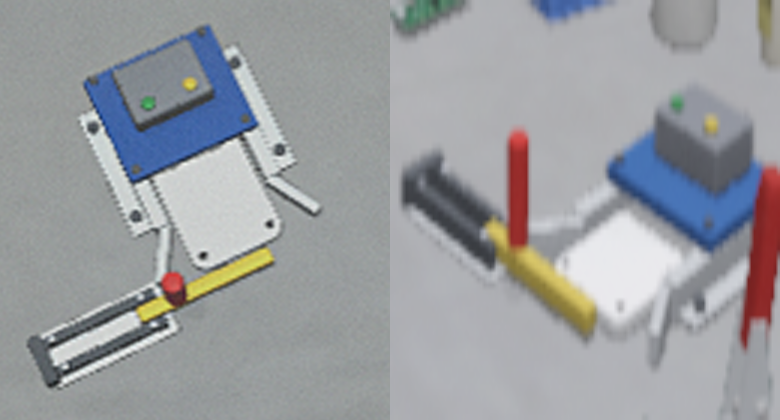

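The picture shows the gate shut and the dummy under the cover behind it. The tool travelled 64.95 mm between stops, and nothing else has changed in the image. One numeric check of the near end's gap to the bar and cover, from the same picture.

Run:
```python
from h import *
im=np.load("top4.npz")["im"]
xs=np.arange(-.012,.1,.0005)
def prof(y,z,ch):
    uv=proj("top",np.array([N(x,y,z) for x in xs])).astype(np.float32)
    return cv2.remap(ch.astype(np.float32),uv[:,0].reshape(-1,1),uv[:,1].reshape(-1,1),cv2.INTER_LINEAR).ravel()
I=im.astype(float);yel=I[...,0]-I[...,2];blue=I[...,2]-I[...,0]
for y in(-.012,-.005,0,.01,.02):
    p=prof(y,.0125,yel);k=np.nonzero(p>p.max()/2)[0]
    b=prof(y,.024,blue);kb=np.nonzero(b>b.max()/2)[0]
    w=prof(y,.009,I[...,2]);m=(xs>.002)&(xs<.07);kw=xs[m][np.nonzero(w[m]>195)[0]]
    print(y,"bar",xs[k[0]],xs[k[-1]],"cover",xs[kb[0]],"white",kw[:1], np.round(w[20:70:3]))
```

```text
-0.012 bar -0.004499999999999994 0.007000000000000017 cover 0.08750000000000009 white [0.013] [ 80.  94.  95.  92.  89.  87.  83.  83. 103. 166. 201. 212. 209. 207.
 206. 205. 205.]
-0.005 bar -0.003999999999999993 0.007000000000000017 cover 0.08800000000000009 white [0.0125] [ 78.  92.  95.  90.  89.  91.  90.  94. 101. 151. 212. 212. 210. 205.
 206. 207. 206.]
0 bar -0.003999999999999993 0.007000000000000017 cover 0.08750000000000009 white [0.0125] [ 82.  94.  96.  92.  88.  86.  91. 106. 105. 155. 210. 211. 208. 207.
 206. 204. 206.]
0.01 bar -0.003999999999999993 0.006500000000000016 cover 0.08750000000000009 white [0.013] [ 83.  95.  97.  92.  87.  82.  95. 116. 116. 155. 205. 208. 208. 209.
 208. 206. 207.]
0.02 bar -0.003999999999999993 0.006500000000000016 cover 0.08800000000000009 white [0.013] [ 82.  94.  95.  94.  90.  85.  88.  90.  95. 144. 213. 210. 209. 209.
 208. 208. 207.]
```

```bash
python3 -c "
from bench import *
print(ctrl.sign_off(),read_time_s())"
```

```text
the job is handed in; nothing more can be done
the job is handed in; nothing more can be done
```

The larger phone dummy is home against the stop, the gate is fully shut behind it, no bystander moved in the before/after pictures, and the job is handed in (about 26 s used of 58 s).

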